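# Put the stain bottles back in their colour-coded cups

## Task

The four stain bottles on the steel drip tray were put back in the wrong cups: move them so that each bottle stands upright and fully down in the cup of its own colour (purple, red, blue, amber) and the white spare cup is left empty. A cup must be empty before its bottle can go in; the white cup is there to park one on the way. Never let a bottle tip over, and leave the glass staining jar behind the tray undisturbed.

Things in the scene. Friction and masses are not known exactly. Their poses are not given: they have to be found in the camera images.
- bottle_violet: dark purple stain bottle with a white cap: round body 38 mm across and 76 mm high, then a cap 21 mm across; 88 mm high over all, about 70 g. It stands upright. Origin: centre of its underside; z up along its axis. Pinch the body, 35 to 60 mm above its underside.
- bottle_red: red stain bottle with a white cap: round body 38 mm across and 76 mm high, then a cap 21 mm across; 88 mm high over all, about 70 g. It stands upright. Origin: centre of its underside; z up along its axis. Pinch the body, 35 to 60 mm above its underside.
- bottle_blue: blue stain bottle with a white cap: round body 38 mm across and 76 mm high, then a cap 21 mm across; 88 mm high over all, about 70 g. It stands upright. Origin: centre of its underside; z up along its axis. Pinch the body, 35 to 60 mm above its underside.
- bottle_amber: small amber (brown) dropper bottle with a black cap: round body 24 mm across and 48 mm high, then a pointed cap; 62 mm high over all, about 30 g. It stands upright. Origin: centre of its underside; z up. Pinch the body, 30 to 42 mm above its underside.
- cup_violet: purple cup, fixed in a row of five (78 mm apart, order varies) on a steel drip tray. Shallow cone: outside 66 mm across, 16 mm high; inside 58 mm across at the mouth, 44 mm at the flat floor, 4 mm above its underside (7 mm above the worktop). Holds a wrong bottle at the start. Origin: centre of its underside; y along the row, x across it, z up.
- cup_red: red cup, fixed in a row of five (78 mm apart, order varies) on a steel drip tray. Shallow cone: outside 66 mm across, 16 mm high; inside 58 mm across at the mouth, 44 mm at the flat floor, 4 mm above its underside (7 mm above the worktop). Holds a wrong bottle at the start. Origin: centre of its underside; y along the row, x across it, z up.
- cup_blue: blue cup, fixed in a row of five (78 mm apart, order varies) on a steel drip tray. Shallow cone: outside 66 mm across, 16 mm high; inside 58 mm across at the mouth, 44 mm at the flat floor, 4 mm above its underside (7 mm above the worktop). Holds a wrong bottle at the start. Origin: centre of its underside; y along the row, x across it, z up.
- cup_amber: amber (brown-orange) cup, fixed in a row of five (78 mm apart, order varies) on a steel drip tray. Shallow cone: outside 66 mm across, 16 mm high; inside 58 mm across at the mouth, 44 mm at the flat floor, 4 mm above its underside (7 mm above the worktop). Holds a wrong bottle at the start. Origin: centre of its underside; y along the row, x across it, z up.
- cup_spare: white spare cup, fixed in a row of five (78 mm apart, order varies) on a steel drip tray. Shallow cone: outside 66 mm across, 16 mm high; inside 58 mm across at the mouth, 44 mm at the flat floor, 4 mm above its underside (7 mm above the worktop). Empty at the start. Origin: centre of its underside; y along the row, x across it, z up. The tray (104 x 424 mm, lip 12 mm high) is fixed.
- jar: glass staining jar standing loose on the worktop some 0.13 to 0.15 m behind the row of cups (on the far side from the robot): 58 mm across, 83 mm high. A bystander. Origin: centre of its underside, z up.
There are look-alikes about, which are no part of the job. What is shaped like the bottle_violet but green or yellow is not meant.

How it is judged:
At the end, for the whole second after the job is handed in: Each of the four bottles stands in the cup of its own colour, upright within 0.1 rad, its axis within 12 mm of the cup's centre and its underside on the cup's floor (less than 8 mm above the cup's underside), released and at rest; the staining jar stands within 30 mm of where it was (horizontal distance between bottle_violet and cup_violet below 0.012 m and z of bottle_violet in the frame of cup_violet between 0 and 0.008 m and angle between each of bottle_violet, bottle_red, bottle_blue, bottle_amber's own z axis and vertical below 0.1 rad and linear speed of each of bottle_violet, bottle_red, bottle_blue, bottle_amber below 0.02 m/s and horizontal distance between bottle_red and cup_red below 0.012 m and z of bottle_red in the frame of cup_red between 0 and 0.008 m and horizontal distance between bottle_blue and cup_blue below 0.012 m and z of bottle_blue in the frame of cup_blue between 0 and 0.008 m and horizontal distance between bottle_amber and cup_amber below 0.012 m and z of bottle_amber in the frame of cup_amber between 0 and 0.008 m and distance of jar from where it was at the start of the episode below 0.03 m and angle between jar's own z axis and vertical below 0.2 rad); the robot touches nothing.
It fails at once if a bottle tips by more than 0.6 rad (angle between any of bottle_violet, bottle_red, bottle_blue, bottle_amber's own z axis and vertical above 0.6 rad).
It fails at once if the staining jar is knocked over or pushed more than 30 mm (distance of jar from where it was at the start of the episode above 0.03 m or angle between jar's own z axis and vertical above 0.4 rad).
It also fails if it takes over 109 s, if anything falls off the work surface, if the arm or the gripper's body presses on something with over 40 N, if the wrist force passes 120 N, or if a joint passes its speed limit or range.

## Robot

A 6-joint arm with a two-finger parallel gripper is mounted at the origin on a cart in front of the work surface, level with it; the furniture and walls round the work are solid. World frame = base frame: x ahead of the robot, y to its left, z up, the work surface at z = 0. Lengths are in m, angles in rad, forces in N, time in s.
With the tool pointing down it reaches from about 0.35 to 0.775 m from the base axis. Payload 7.3 kg.
Tool frame: the origin (TCP) lies at the centre of the arm's flange, where the gripper is bolted on; the fingertips stand 178 mm ahead of it and the grasp point (between the pads) lies 159 mm ahead of it (tip_extent is the distance from the TCP to the fingertips, in m); z points along the fingers, y is the line along which they close (so a half turn about z gives the same grasp; the last joint's range is limited). The gripper opens to 92 mm and grips with 3 to 60 N. Pads are 19 mm wide; open, the fingers measure 130 mm over their backs; the gripper's body (75 mm by 190 mm) begins 47 mm behind the grasp point.
Start: joints at [-0.146, 0.342, 1.524, -0, 1.275, -0.146], TCP at [0.525, 0, 0.405] pointing down, gripper open.
Joint ranges: [-2.53, 2.53], [-0.77, 2.02], [0.04, 2.7], [-1, 4.14], [0.28, 2.66], [-3.11, 3.11]. Speed limits (rad/s): [2.57, 2.57, 3.14, 3.14, 3.14, 3.14].

## Interface

Orientations are given as [roll, pitch, yaw] about the fixed x, y, z axes, in that order (R = Rz(yaw) Ry(pitch) Rx(roll)).
In Python, from cell import * gives the robot as it stands.
- The arm moves only by the tool arm_command, never from a script. Its arguments are lists of equal length, an entry for each row: "xyz": the shift along the world's x, y, z in mm, a list of three; "spin": the turn about the world's z in degrees. In form: {"xyz": [[tx, ty, tz], ...], "spin": [spin, ...]}. A call has 1 to 20 rows; each row shifts and turns the commanded pose from where the row before left it; what a row does not reach is not made up. A row lasts 1/10 s, in which the tool goes at most 50 mm and 8.59 degrees, less where a joint would pass 70% of its speed; a pose out of reach is approached as far as the arm can. A call with a gripper value outside its range is refused whole. "jaw" is the opening, from -1 (shut) to 1 (fully open), set as the call begins (left out, the last holds). The fingers move at their own pace and stop on an object; "squeeze" is the grip in N (left out, the last holds). Time passes only in rows, so rows that do not move let the fingers close. It gives the time, the measured TCP pose, the force, the opening and the grip force at its end, in the units of the state.
- observe(): the state, without advancing time (a new reading comes with each control period).
- read_camera(name): name is "scene" or "side" or "wrist"; returns a dict with "img" (400x640x3 uint8, red, green, blue), "depth" (400x640 float32, m along the optical axis (not along the pixel's ray), 0 where there is no reading), "fx", "fy", "cx", "cy" (pixels), "world_from_camera" (4x4, takes a point from camera to world coordinates). Camera axes: x right, y up, looking along -z (the intrinsics and any distortion apply to the point x, -y, -z); pixel columns grow to the right and rows downward; lengths in m; the calibration is good to about 2 mm. A picture is of the moment at which its call begins.
- hand_in(): hands the job in; it is judged then, once.
The state is a dict: "time": time; "qpos": joint angles; "qvel": joint speeds; "joint_efforts": joint torques, N m; "tool_pos": TCP position; "tool_rot": TCP orientation; "contact_force": force on the tool from outside, world axes, zero at the start; "torque": the same for the moment, N m; "opening": finger opening in m; "grip_force": force on a finger pad.
Only numpy, scipy, OpenCV 4.12 (cv2) and the standard library are available. Lean on these libraries where they do the work, as an engineer would, in place of code of your own. Each camera call takes 0.05 s, during which the arm holds its last target. There are 200 camera calls.

## Working session

There is one attempt and no reset: what is moved stays moved. The work goes in short steps, Python scripts to look and compute and a tool call to move; the robot and the scene stay as the last step left them, time stands still between calls to the robot, and variables do not carry over. Pictures are saved under pics/ and viewed, at most 14 in all, crops included, and the job is handed in when it is done.

Besides the shell and the picture viewer there is one more tool, called after "Emit:" in YAML: its name, and indented under it one key for each argument. arm_command: Moves the arm, as the interface text tells. Its arguments: {"type":"object","properties":{"xyz":{"type":"array","items":{"type":"array","items":{"type":"number"}}},"spin":{"type":"array","items":{"type":"number"}},"jaw":{"type":"number"},"squeeze":{"type":"number"}},"required":["xyz","spin"]}

```bash
mkdir -p pics; python3 - <<'E'
from cell import *
import cv2
s=observe();print({k:s[k] for k in('time','tool_pos','tool_rot','opening')})
for n in('scene','side'):
    c=read_camera(n);cv2.imwrite(f'pics/{n}0.png',c['img'][...,::-1]);print(n,c['fx'],c['cx'],c['cy'],c['world_from_camera'].round(3),[k for k in c])
E
```

```text
{'time': 0.0, 'tool_pos': array([5.24860791e-01, 4.12256956e-05, 4.04040796e-01]), 'tool_rot': array([-3.14003525e+00, -2.00426081e-04,  1.57082248e+00]), 'opening': 0.09161703387933737}
scene 394.7306657633344 315.77551340507574 195.42936564760862 [[ 0.582  0.6   -0.549  0.075]
 [-0.813  0.438 -0.383 -0.254]
 [ 0.011  0.669  0.743  0.669]
 [ 0.     0.     0.     1.   ]] ['img', 'depth', 'fx', 'fy', 'cx', 'cy', 'world_from_camera']
side 442.20694591121577 326.6023127468559 201.67418505978088 [[ 0.995  0.043 -0.088  0.432]
 [-0.098  0.481 -0.871 -0.796]
 [ 0.005  0.876  0.483  0.522]
 [ 0.     0.     0.     1.   ]] ['img', 'depth', 'fx', 'fy', 'cx', 'cy', 'world_from_camera']
```

View pics/scene0.png

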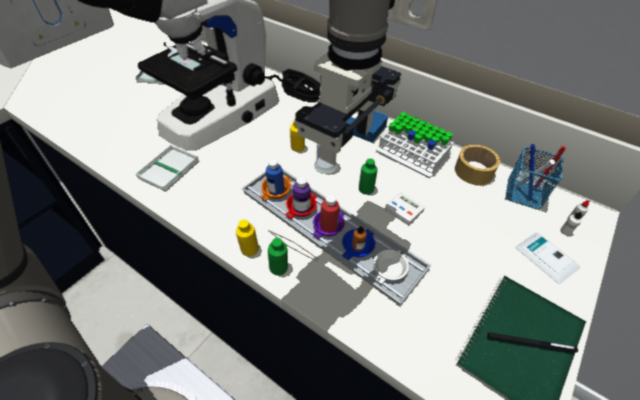

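View pics/side0.png

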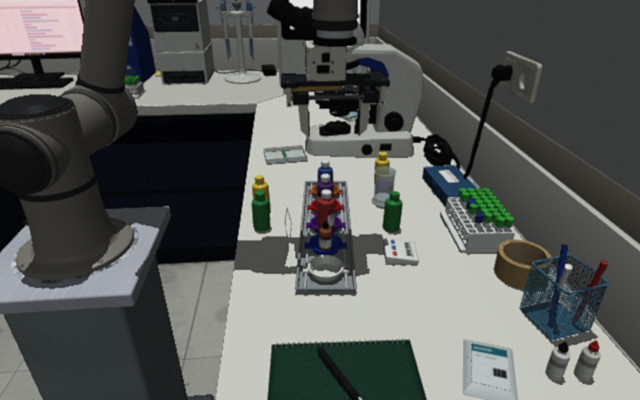

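The scene view shows, left to right, these cups and contents: amber cup holding blue (275,180), red cup holding purple (302,197), purple cup holding red (330,215), blue cup holding amber (360,240), and the white cup empty (390,265). The jar is at (327,155). The look-alikes are yellow at (247,238) and (298,137), and green at (278,256) and (368,177).

```bash
cat > h.py <<'E'
from cell import *
import cv2, numpy as np
def cloud(c):
    v,u=np.mgrid[:400,:640];d=c['depth']
    p=np.stack([(u-c['cx'])/c['fx']*d,-(v-c['cy'])/c['fy']*d,-d],-1)
    T=c['world_from_camera'];P=p@T[:3,:3].T+T[:3,3];P[d<=0]=np.nan;return P
def blobs(m,P,mn=12):
    n,l,st,ce=cv2.connectedComponentsWithStats(m.astype(np.uint8))
    for i in range(1,n):
        if st[i,4]<mn: continue
        q=P[l==i];print(ce[i].round(),st[i,4],'med',(1000*np.nanmedian(q,0)).round(),'mid',(500*(np.nanpercentile(q,3,0)+np.nanpercentile(q,97,0))).round(),'ext',(1000*(np.nanpercentile(q,97,0)-np.nanpercentile(q,3,0))).round())
E
python3 - <<'E'
from h import *
for n in('scene','side','wrist'):
    c=read_camera(n);P=cloud(c);print(n)
    if n=='wrist':cv2.imwrite('pics/wrist0.png',c['img'][...,::-1]);print(c['world_from_camera'].round(3))
    box=(P[...,0]>.3)&(P[...,0]<.75)&(abs(P[...,1])<.35)
    print('tops');blobs(box&(P[...,2]>.088)&(P[...,2]<.102),P)
    print('rims+tray 60..');blobs(box&(P[...,2]>.055)&(P[...,2]<.102),P)
    print('rim');blobs(box&(P[...,2]>.0165)&(P[...,2]<.022),P,25)
    h=cv2.cvtColor(c['img'],cv2.COLOR_RGB2HSV)
E
```

```text
scene
tops
[272. 163.] 67 med [522. 172.  93.] mid [523. 173.  92.] ext [18. 19.  6.]
[301. 181.] 77 med [515.  91.  94.] mid [516.  91.  92.] ext [18. 17.  6.]
[330. 199.] 80 med [510.  15.  93.] mid [511.  16.  92.] ext [17. 18.  6.]
rims+tray 60..
[293. 129.] 86 med [662. 227.  68.] mid [665. 229.  70.] ext [16. 25. 29.]
[317. 148.] 33 med [640. 138.  66.] mid [640. 139.  69.] ext [10. 13. 27.]
[273. 170.] 306 med [517. 166.  75.] mid [519. 170.  76.] ext [28. 29. 38.]
[369. 168.] 254 med [648.   7.  70.] mid [650.   9.  72.] ext [27. 32. 31.]
[301. 189.] 327 med [509.  86.  76.] mid [512.  90.  76.] ext [27. 31. 38.]
[330. 207.] 347 med [503.  12.  76.] mid [506.  15.  76.] ext [27. 32. 38.]
[245. 230.] 341 med [363. 109.  70.] mid [366. 112.  73.] ext [30. 29. 31.]
[360. 230.] 45 med [500. -61.  62.] mid [502. -60.  62.] ext [10. 11. 13.]
[277. 249.] 363 med [366.  34.  70.] mid [369.  36.  72.] ext [29. 29. 31.]
rim
[324. 166.] 31 med [642. 120.  19.] mid [646. 125.  19.] ext [17. 32.  5.]
[276. 188.] 112 med [514. 162.  19.] mid [525. 172.  19.] ext [64. 63.  5.]
[366. 188.] 2
[... 3952 characters left out ...]
 [30.  9.  5.]
[426.  66.] 79 med [643. 125.  19.] mid [649. 131.  19.] ext [19. 39.  5.]
[195.  79.] 66 med [388. 113.  19.] mid [383. 116.  19.] ext [15. 32.  5.]
[313.  91.] 781 med [518. 102.  21.] mid [519.  98.  19.] ext [62. 63.  5.]
[203. 140.] 41 med [390.  47.  19.] mid [387.  45.  19.] ext [ 9. 30.  5.]
[307. 158.] 604 med [513.  26.  21.] mid [512.  22.  19.] ext [63. 63.  5.]
[414. 162.] 52 med [639.  21.  20.] mid [644.  18.  19.] ext [15. 29.  5.]
[302. 224.] 592 med [504. -60.  21.] mid [505. -56.  19.] ext [63. 62.  5.]
[401. 231.] 378 med [627. -64.  19.] mid [636. -71.  19.] ext [34. 39.  4.]
[297. 291.] 312 med [ 498. -155.   20.] mid [ 497. -150.   19.] ext [62. 29.  5.]
```

View pics/wrist0.png

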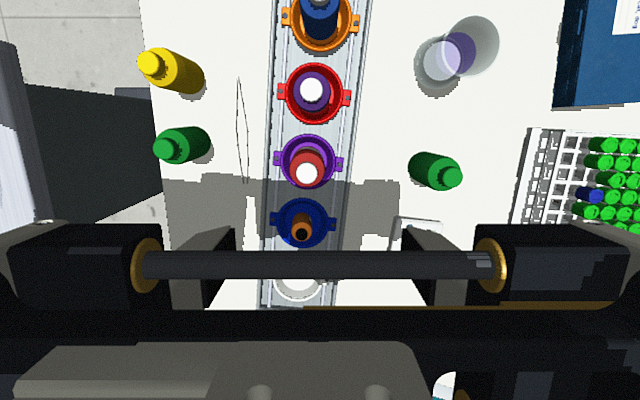

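The wrist view shows the same order: amber cup with blue (318,15), red with purple (312,90), purple with red (306,165), blue with amber (302,228), and spare (297,285). Amber goes to the spare cup first.

Emit:
arm_command:
  xyz:
    - [-7,-20,-20]
    - [-7,-20,-30]
    - [-7,-20,-30]
    - [0,0,-30]
    - [0,0,-30]
    - [0,0,-20]
    - [0,0,-15]
    - [0,0,-10]
    - [0,0,-7]
    - [0,0,-6]
    - [0,0,0]
    - [0,0,0]
  spin: [0,0,0,0,0,0,0,0,0,0,0,0]
  jaw: 1
  squeeze: 12

```text
time: 1.45
tool_pos: [0.5042, -0.06, 0.2071]
tool_rot: [3.141, 0.0, 1.571]
contact_force: [0.2, -0.7, -0.0]
opening: 0.0918
grip_force: 0.0
```

Emit:
arm_command:
  xyz:
    - [0,0,0]
    - [0,0,0]
    - [0,0,0]
    - [0,0,0]
    - [0,0,0]
    - [0,0,0]
    - [0,0,0]
    - [0,0,0]
    - [0,0,0]
    - [0,0,0]
    - [0,0,0]
    - [0,0,0]
  spin: [0,0,0,0,0,0,0,0,0,0,0,0]
  jaw: -1

```text
time: 2.65
tool_pos: [0.504, -0.06, 0.2067]
tool_rot: [3.142, 0.0, 1.571]
contact_force: [-0.2, -0.1, 1.2]
opening: 0.0237
grip_force: 11.9
```

```bash
python3 - <<'E'
from h import *
c=read_camera('scene');cv2.imwrite('pics/s1.png',cv2.resize(c['img'][150:310,240:450,::-1],None,fx=3,fy=3))
print(observe()['opening'],observe()['grip_force'])
E
```

```text
0.02397642024665268 11.929202864550916
```

View pics/s1.png

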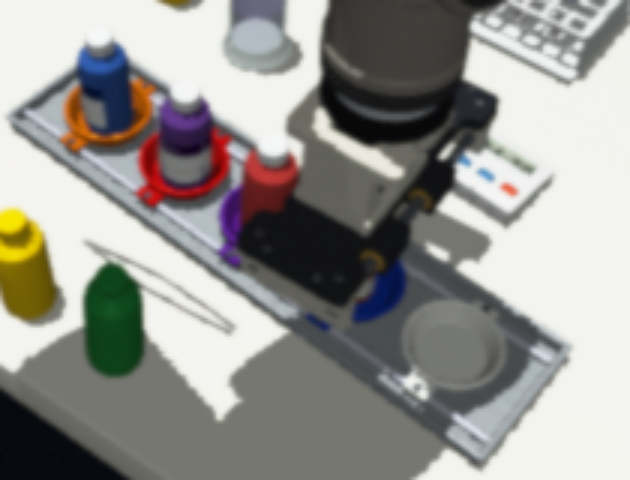

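Amber is gripped across its full 24 mm, over the blue cup. The white cup at crop (453,343) is empty and free to take it.

Emit:
arm_command:
  xyz:
    - [0,0,8]
    - [0,0,20]
    - [0,0,20]
    - [0,0,12]
    - [-1,-15,0]
    - [-2,-25,0]
    - [-2,-22,0]
    - [-2,-15,0]
    - [0,0,0]
    - [0,0,-15]
    - [0,0,-20]
    - [0,0,-12]
    - [0,0,-8]
    - [0,0,-4]
    - [0,0,0]
    - [0,0,0]
  spin: [0,0,0,0,0,0,0,0,0,0,0,0,0,0,0,0]

```text
time: 4.3
tool_pos: [0.4972, -0.137, 0.2082]
tool_rot: [3.141, 0.0, 1.571]
contact_force: [-0.0, -0.1, -0.5]
opening: 0.0238
grip_force: 11.9
```

Emit:
arm_command:
  xyz:
    - [0,0,0]
    - [0,0,0]
    - [0,0,0]
    - [0,0,0]
    - [0,0,0]
    - [0,0,0]
    - [0,0,0]
    - [0,0,20]
    - [0,0,30]
    - [0,0,40]
    - [0,0,30]
    - [0,0,10]
  spin: [0,0,0,0,0,0,0,0,0,0,0,0]
  jaw: 1

```text
time: 5.5
tool_pos: [0.4975, -0.1372, 0.341]
tool_rot: [3.136, 0.002, 1.571]
contact_force: [1.2, -0.3, 0.1]
opening: 0.0921
grip_force: 0.0
```

```bash
python3 - <<'E'
from h import *
for n in('side','wrist','scene'):
    c=read_camera(n);P=cloud(c);print(n)
    box=(P[...,0]>.45)&(P[...,0]<.56)&(abs(P[...,1])<.25)
    print('tops');blobs(box&(P[...,2]>.057)&(P[...,2]<.102),P)
    print('rim');blobs(box&(P[...,2]>.0165)&(P[...,2]<.022),P,80)
E
```

```text
side
tops
[325. 189.] 709 med [516.  78.  78.] mid [517.  85.  78.] ext [ 41. 171.  38.]
[326. 247.] 51 med [ 498. -140.   64.] mid [ 499. -138.   64.] ext [13.  9. 11.]
rim
[325. 238.] 87 med [504. -36.  19.] mid [505. -44.  19.] ext [56. 30.  5.]
wrist
tops
[335.  12.] 1119 med [511.   7.  76.] mid [512.   7.  72.] ext [32. 12. 26.]
[318. 195.] 186 med [ 499. -132.   64.] mid [ 499. -133.   65.] ext [11. 12. 11.]
rim
[333.  30.] 734 med [515.   7.  21.] mid [511.  10.  19.] ext [63. 43.  5.]
[324. 105.] 1133 med [505. -53.  21.] mid [504. -56.  19.] ext [61. 62.  5.]
[315. 187.] 946 med [ 496. -136.   21.] mid [ 497. -134.   19.] ext [62. 63.  5.]
scene
tops
[273. 170.] 295 med [517. 166.  76.] mid [520. 169.  76.] ext [28. 29. 37.]
[301. 188.] 310 med [509.  86.  76.] mid [512.  90.  77.] ext [28. 31. 36.]
[330. 206.] 339 med [503.  12.  76.] mid [506.  15.  76.] ext [27. 32. 37.]
[394. 251.] 44 med [ 495. -138.   62.] mid [ 495. -137.   63.] ext [ 9. 12. 11.]
rim
[276. 188.] 122 med [515. 160.  20.] mid [525. 172.  19.] ext [63. 63.  5.]
[301. 206.] 130 med [505.  83.  20.] mid [516.  95.  19.] ext [61. 63.  5.]
[328. 225.] 143 med [499.   7.  20.] mid [508.  17.  19.] ext [61. 63.  5.]
[358. 242.] 217 med [504. -58.  20.] mid [502. -60.  19.] ext [63. 63.  4.]
[390. 266.] 207 med [ 491. -144.   20.] mid [ 494. -138.   19.] ext [62. 63.  5.]
```

Emit:
arm_command:
  xyz:
    - [2,20,0]
    - [3,40,0]
    - [4,45,0]
    - [4,45,0]
    - [4,45,0]
    - [4,45,0]
    - [4,40,0]
    - [3,20,0]
    - [0,10,-10]
    - [0,0,-20]
    - [0,0,-30]
    - [0,0,-25]
    - [0,0,-15]
    - [0,0,-12]
    - [0,0,-10]
    - [0,0,0]
    - [0,0,0]
  spin: [0,0,0,0,0,0,0,0,0,0,0,0,0,0,0,0,0]

```text
time: 7.35
tool_pos: [0.5251, 0.1729, 0.2158]
tool_rot: [3.141, 0.0, 1.571]
contact_force: [0.1, 0.1, 0.2]
opening: 0.0917
grip_force: 0.0
```

Emit:
arm_command:
  xyz:
    - [0,0,0]
    - [0,0,0]
    - [0,0,0]
    - [0,0,0]
    - [0,0,0]
    - [0,0,0]
    - [0,0,0]
    - [0,0,0]
    - [0,0,0]
    - [0,0,0]
  spin: [0,0,0,0,0,0,0,0,0,0]
  jaw: -1
  squeeze: 15

```text
time: 8.35
tool_pos: [0.525, 0.1731, 0.2158]
tool_rot: [3.141, -0.0, 1.571]
contact_force: [0.0, 0.6, -0.0]
opening: 0.0361
grip_force: 14.9
```

```bash
python3 - <<'E'
from h import *
c=read_camera('side');a=c['img'][120:260,230:430,::-1]
d=read_camera('wrist')['img'][...,::-1]
cv2.imwrite('pics/s2.png',np.hstack([cv2.resize(a,(420,294)),cv2.resize(d,(380,294))]))
print(observe()['opening'])
E
```

```text
0.03631220713596672
```

View pics/s2.png

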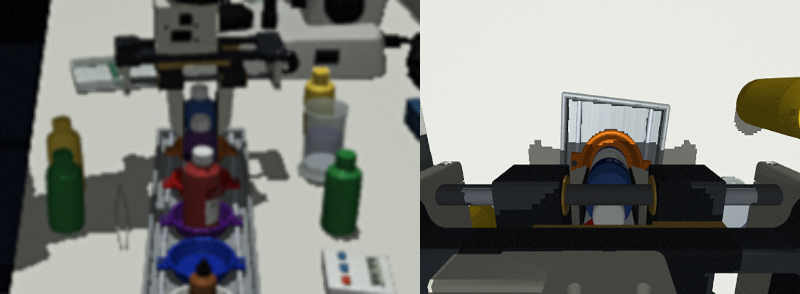

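Both views show the blue bottle upright between the pads and centred (side crop ~(200,105), wrist ~(608,180)). I'll lift it and carry it over.

Emit:
arm_command:
  xyz:
    - [0,0,8]
    - [0,0,20]
    - [0,0,30]
    - [0,0,30]
    - [0,0,20]
    - [-1,-15,2]
    - [-3,-30,0]
    - [-3,-35,0]
    - [-3,-38,0]
    - [-3,-38,0]
    - [-3,-35,0]
    - [-3,-25,0]
    - [-2,-12,0]
    - [0,-4,0]
    - [0,0,0]
    - [0,0,0]
  spin: [0,0,0,0,0,0,0,0,0,0,0,0,0,0,0,0]

```text
time: 10.05
tool_pos: [0.504, -0.0582, 0.3256]
tool_rot: [-3.141, -0.0, 1.572]
contact_force: [-0.4, 0.6, -0.5]
opening: 0.0362
grip_force: 14.9
```

```bash
python3 - <<'E'
from h import *
for n in('side','scene'):
    c=read_camera(n);P=cloud(c);h=cv2.cvtColor(c['img'],cv2.COLOR_RGB2HSV)
    m=(h[...,0]>103)&(h[...,0]<122)&(h[...,1]>120)&(P[...,0]<.58)&(P[...,0]>.43)&(abs(P[...,1])<.2)
    print(n);blobs(m,P,15)
    if n=='side':cv2.imwrite('pics/s3.png',cv2.resize(c['img'][100:300,230:430,::-1],(600,600)))
E
```

```text
side
[326. 183.] 659 med [504. -73. 162.] mid [504. -70. 158.] ext [32. 15. 66.]
[325. 242.] 545 med [504. -49.  16.] mid [504. -59.  17.] ext [70. 60. 17.]
scene
[369. 206.] 127 med [492. -74. 148.] mid [493. -73. 148.] ext [15.  8. 47.]
[358. 243.] 797 med [507. -59.  10.] mid [499. -60.  13.] ext [68. 57. 16.]
```

View pics/s3.png

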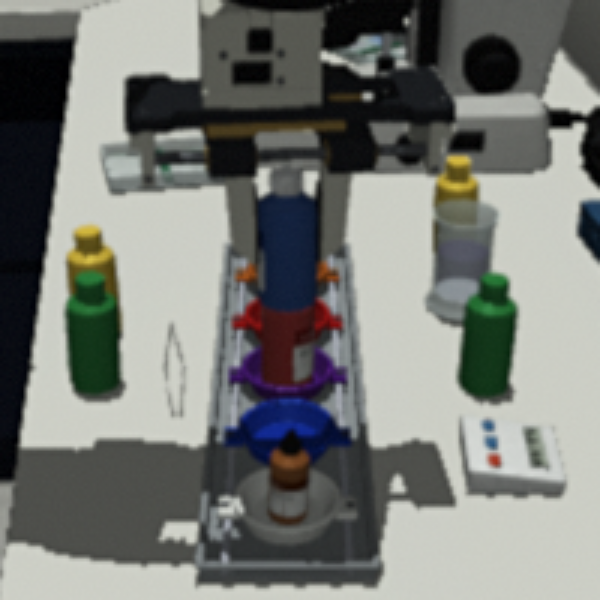

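The blue bottle hangs upright at side crop (288,250), directly over the empty blue cup at (288,430). Lowering it.

Emit:
arm_command:
  xyz:
    - [0,-1,-15]
    - [0,0,-25]
    - [0,0,-25]
    - [0,0,-20]
    - [0,0,-10]
    - [0,0,-6]
    - [0,0,-5]
    - [0,0,-4]
    - [0,0,0]
    - [0,0,0]
  spin: [0,0,0,0,0,0,0,0,0,0]

```text
time: 11.15
tool_pos: [0.5041, -0.06, 0.2162]
tool_rot: [3.141, 0.0, 1.571]
contact_force: [-0.1, -0.1, -0.3]
opening: 0.0364
grip_force: 14.9
```

Emit:
arm_command:
  xyz:
    - [0,0,0]
    - [0,0,0]
    - [0,0,0]
    - [0,0,0]
    - [0,0,0]
    - [0,0,0]
    - [0,0,0]
    - [0,0,20]
    - [0,0,30]
    - [0,0,40]
    - [0,0,30]
    - [0,0,0]
  spin: [0,0,0,0,0,0,0,0,0,0,0,0]
  jaw: 1

```text
time: 12.35
tool_pos: [0.5049, -0.0602, 0.3399]
tool_rot: [3.133, 0.002, 1.571]
contact_force: [-0.4, 0.1, 0.7]
opening: 0.0919
grip_force: 0.0
```

```bash
cat > chk.py <<'E'
from h import *
for n in('side','scene'):
    c=read_camera(n);P=cloud(c);print(n)
    box=(P[...,0]>.45)&(P[...,0]<.56)&(abs(P[...,1])<.25)
    blobs(box&(P[...,2]>.086)&(P[...,2]<.13),P)
    print('small');blobs(box&(P[...,2]>.055)&(P[...,2]<.072),P)
E
python3 chk.py
```

```text
side
[325. 178.] 67 med [517.  87.  95.] mid [518.  90.  92.] ext [18. 18. 11.]
[326. 194.] 78 med [512.  11.  94.] mid [513.  14.  93.] ext [20. 16. 11.]
[325. 212.] 89 med [503. -64.  95.] mid [503. -61.  92.] ext [19. 17. 10.]
small
[319. 191.] 32 med [504.  81.  65.] mid [505.  83.  63.] ext [10. 12. 16.]
[331. 190.] 23 med [533.  82.  68.] mid [529.  83.  64.] ext [14. 14. 16.]
[326. 207.] 76 med [514.   5.  66.] mid [512.   7.  64.] ext [35. 17. 16.]
[325. 228.] 145 med [502. -75.  64.] mid [503. -72.  64.] ext [35. 15. 16.]
[326. 248.] 64 med [ 498. -140.   63.] mid [ 499. -139.   63.] ext [13.  9. 15.]
scene
[301. 181.] 79 med [515.  90.  93.] mid [515.  91.  91.] ext [19. 19.  8.]
[330. 199.] 84 med [508.  15.  93.] mid [509.  16.  91.] ext [15. 18.  8.]
[361. 220.] 101 med [500. -61.  93.] mid [501. -60.  91.] ext [19. 18.  9.]
small
[301. 195.] 108 med [503.  82.  64.] mid [511.  91.  63.] ext [28. 34. 15.]
[329. 213.] 109 med [496.   7.  64.] mid [503.  14.  64.] ext [22. 32. 16.]
[359. 234.] 124 med [487. -68.  64.] mid [493. -62.  63.] ext [20. 33. 16.]
[394. 251.] 47 med [ 494. -137.   61.] mid [ 495. -136.   63.] ext [10. 12. 12.]
```

Emit:
arm_command:
  xyz:
    - [-2,-20,0]
    - [-2,-30,0]
    - [-2,-20,0]
    - [-1,-7,0]
    - [0,0,-20]
    - [0,0,-30]
    - [0,0,-30]
    - [0,0,-20]
    - [0,0,-15]
    - [0,0,-8]
    - [0,0,-5]
    - [0,0,0]
    - [0,0,0]
  spin: [0,0,0,0,0,0,0,0,0,0,0,0,0]

```text
time: 13.75
tool_pos: [0.4972, -0.1369, 0.2082]
tool_rot: [3.141, 0.0, 1.571]
contact_force: [0.4, 0.0, 0.1]
opening: 0.0916
grip_force: 0.0
```

Emit:
arm_command:
  xyz:
    - [0,0,0]
    - [0,0,0]
    - [0,0,0]
    - [0,0,0]
    - [0,0,0]
    - [0,0,0]
    - [0,0,0]
    - [0,0,0]
    - [0,0,0]
    - [0,0,0]
  spin: [0,0,0,0,0,0,0,0,0,0]
  jaw: -1
  squeeze: 12

```text
time: 14.75
tool_pos: [0.497, -0.137, 0.2077]
tool_rot: [3.141, 0.0, 1.571]
contact_force: [-0.3, -0.3, 0.4]
opening: 0.0238
grip_force: 12.0
```

Emit:
arm_command:
  xyz:
    - [0,0,8]
    - [0,0,25]
    - [0,0,35]
    - [0,0,30]
    - [0,0,12]
    - [2,15,0]
    - [3,30,0]
    - [4,40,0]
    - [4,45,0]
    - [4,45,0]
    - [4,45,0]
    - [3,40,0]
    - [3,30,0]
    - [2,15,0]
    - [0,5,0]
    - [0,0,0]
    - [0,0,0]
  spin: [0,0,0,0,0,0,0,0,0,0,0,0,0,0,0,0,0]

```text
time: 16.45
tool_pos: [0.5259, 0.172, 0.3173]
tool_rot: [-3.141, 0.001, 1.57]
contact_force: [0.4, -0.0, 0.9]
opening: 0.0237
grip_force: 12.0
```

Emit:
arm_command:
  xyz:
    - [0,0,-15]
    - [0,0,-25]
    - [0,0,-25]
    - [0,0,-20]
    - [0,0,-10]
    - [0,0,-6]
    - [0,0,-5]
    - [0,0,-3]
    - [0,0,-1]
    - [0,0,0]
  spin: [0,0,0,0,0,0,0,0,0,0]

```text
time: 17.45
tool_pos: [0.5261, 0.1731, 0.2081]
tool_rot: [3.141, -0.0, 1.571]
contact_force: [-0.7, -0.5, 0.0]
opening: 0.0239
grip_force: 12.0
```

Emit:
arm_command:
  xyz:
    - [0,0,0]
    - [0,0,0]
    - [0,0,0]
    - [0,0,0]
    - [0,0,0]
    - [0,0,0]
    - [0,0,0]
    - [0,0,20]
    - [0,0,30]
    - [0,0,40]
    - [0,0,30]
    - [0,0,10]
    - [0,0,0]
  spin: [0,0,0,0,0,0,0,0,0,0,0,0,0]
  jaw: 1

```text
time: 18.75
tool_pos: [0.5262, 0.1731, 0.3389]
tool_rot: [3.139, -0.001, 1.571]
contact_force: [0.1, 0.6, -0.5]
opening: 0.0918
grip_force: 0.0
```

```bash
python3 chk.py
```

```text
side
[325. 178.] 64 med [517.  86.  95.] mid [518.  91.  92.] ext [18. 19. 11.]
[326. 194.] 78 med [512.  11.  94.] mid [513.  15.  92.] ext [20. 18. 10.]
[325. 212.] 90 med [503. -65.  96.] mid [503. -61.  92.] ext [19. 17. 11.]
small
[326. 172.] 14 med [528. 173.  67.] mid [528. 173.  67.] ext [10.  7.  8.]
[319. 190.] 37 med [504.  82.  66.] mid [507.  83.  64.] ext [14. 16. 15.]
[332. 190.] 20 med [533.  83.  67.] mid [530.  83.  64.] ext [11. 13. 14.]
[325. 207.] 75 med [511.   5.  67.] mid [511.   7.  64.] ext [36. 16. 15.]
[325. 228.] 139 med [502. -75.  63.] mid [503. -72.  64.] ext [35. 15. 15.]
scene
[301. 181.] 80 med [514.  90.  93.] mid [515.  91.  91.] ext [18. 18.  9.]
[330. 199.] 85 med [508.  15.  94.] mid [510.  16.  91.] ext [18. 18.  8.]
[361. 220.] 98 med [500. -60.  93.] mid [501. -60.  91.] ext [17. 18.  8.]
small
[274. 173.] 34 med [525. 171.  61.] mid [525. 172.  63.] ext [11. 10. 12.]
[301. 195.] 111 med [503.  81.  65.] mid [512.  89.  64.] ext [28. 31. 16.]
[329. 213.] 109 med [496.   8.  64.] mid [503.  14.  63.] ext [23. 32. 16.]
[359. 234.] 115 med [486. -67.  64.] mid [494. -62.  63.] ext [21. 32. 15.]
```

Emit:
arm_command:
  xyz:
    - [-2,-20,0]
    - [-3,-30,0]
    - [-3,-21,0]
    - [-1,-10,0]
    - [0,0,-20]
    - [0,0,-30]
    - [0,0,-30]
    - [0,0,-20]
    - [0,0,-12]
    - [0,0,-6]
    - [0,0,-4]
    - [0,0,0]
    - [0,0,0]
  spin: [0,0,0,0,0,0,0,0,0,0,0,0,0]

```text
time: 20.15
tool_pos: [0.5173, 0.0921, 0.2165]
tool_rot: [3.14, -0.0, 1.571]
contact_force: [0.7, 0.2, -0.1]
opening: 0.0917
grip_force: 0.0
```

Emit:
arm_command:
  xyz:
    - [0,0,0]
    - [0,0,0]
    - [0,0,0]
    - [0,0,0]
    - [0,0,0]
    - [0,0,0]
    - [0,0,0]
    - [0,0,0]
    - [0,0,0]
  spin: [0,0,0,0,0,0,0,0,0]
  jaw: -1
  squeeze: 15

```text
time: 21.05
tool_pos: [0.5171, 0.092, 0.2158]
tool_rot: [3.141, 0.0, 1.571]
contact_force: [0.1, 0.0, 0.3]
opening: 0.0359
grip_force: 15.0
```

Emit:
arm_command:
  xyz:
    - [0,0,8]
    - [0,0,20]
    - [0,0,30]
    - [0,0,30]
    - [0,0,22]
    - [-1,-15,0]
    - [-3,-30,0]
    - [-3,-35,0]
    - [-3,-38,0]
    - [-3,-38,0]
    - [-3,-35,0]
    - [-2,-23,0]
    - [-2,-12,0]
    - [0,-3,0]
    - [0,0,0]
    - [0,0,0]
  spin: [0,0,0,0,0,0,0,0,0,0,0,0,0,0,0,0]

```text
time: 22.65
tool_pos: [0.497, -0.1361, 0.3256]
tool_rot: [-3.141, -0.0, 1.572]
contact_force: [-0.2, 0.1, -0.2]
opening: 0.0366
grip_force: 15.0
```

Emit:
arm_command:
  xyz:
    - [0,0,-15]
    - [0,0,-25]
    - [0,0,-25]
    - [0,0,-20]
    - [0,0,-10]
    - [0,0,-6]
    - [0,0,-5]
    - [0,0,-4]
    - [0,0,0]
    - [0,0,0]
  spin: [0,0,0,0,0,0,0,0,0,0]

```text
time: 23.65
tool_pos: [0.4971, -0.137, 0.2162]
tool_rot: [3.141, 0.0, 1.571]
contact_force: [0.1, -0.4, -1.4]
opening: 0.0365
grip_force: 15.0
```

Emit:
arm_command:
  xyz:
    - [0,0,0]
    - [0,0,0]
    - [0,0,0]
    - [0,0,0]
    - [0,0,0]
    - [0,0,0]
    - [0,0,0]
    - [0,0,20]
    - [0,0,30]
    - [0,0,40]
    - [0,0,30]
    - [0,0,0]
  spin: [0,0,0,0,0,0,0,0,0,0,0,0]
  jaw: 1

```text
time: 24.85
tool_pos: [0.4979, -0.1373, 0.34]
tool_rot: [3.134, 0.004, 1.571]
contact_force: [0.8, 0.1, -0.2]
opening: 0.0917
grip_force: 0.0
```

```bash
python3 chk.py
```

```text
side
[326. 194.] 77 med [512.  12.  95.] mid [513.  15.  92.] ext [20. 17. 11.]
[325. 212.] 91 med [503. -64.  95.] mid [503. -61.  92.] ext [19. 18. 11.]
[326. 234.] 113 med [ 497. -142.   95.] mid [ 497. -138.   92.] ext [20. 18. 11.]
small
[326. 175.] 39 med [528. 170.  62.] mid [527. 170.  63.] ext [12. 12. 16.]
[326. 207.] 77 med [516.   4.  68.] mid [512.   7.  64.] ext [35. 17. 14.]
[325. 227.] 104 med [500. -73.  66.] mid [503. -71.  64.] ext [35. 16. 16.]
[325. 251.] 163 med [ 495. -151.   64.] mid [ 496. -146.   64.] ext [36. 18. 16.]
scene
[330. 199.] 91 med [509.  15.  93.] mid [510.  16.  91.] ext [18. 18.  8.]
[361. 220.] 96 med [500. -60.  93.] mid [500. -60.  91.] ext [17. 18.  8.]
[397. 243.] 90 med [ 491. -140.   93.] mid [ 495. -139.   91.] ext [19. 17.  9.]
small
[274. 172.] 33 med [524. 171.  62.] mid [526. 172.  62.] ext [11. 10. 12.]
[329. 213.] 108 med [496.   8.  64.] mid [502.  14.  64.] ext [20. 32. 15.]
[359. 234.] 123 med [488. -68.  64.] mid [494. -62.  64.] ext [21. 33. 16.]
[392. 257.] 132 med [ 480. -141.   64.] mid [ 485. -138.   63.] ext [18. 34. 16.]
```

Emit:
arm_command:
  xyz:
    - [2,20,0]
    - [3,40,0]
    - [4,43,0]
    - [3,30,0]
    - [2,15,0]
    - [1,5,-10]
    - [0,0,-25]
    - [0,0,-30]
    - [0,0,-25]
    - [0,0,-15]
    - [0,0,-10]
    - [0,0,-5]
    - [0,0,0]
    - [0,0,0]
  spin: [0,0,0,0,0,0,0,0,0,0,0,0,0,0]

```text
time: 26.35
tool_pos: [0.5122, 0.0158, 0.2161]
tool_rot: [3.141, 0.0, 1.571]
contact_force: [-0.4, 0.4, 0.2]
opening: 0.0917
grip_force: 0.0
```

Emit:
arm_command:
  xyz:
    - [0,0,0]
    - [0,0,0]
    - [0,0,0]
    - [0,0,0]
    - [0,0,0]
    - [0,0,0]
    - [0,0,0]
    - [0,0,0]
    - [0,0,0]
  spin: [0,0,0,0,0,0,0,0,0]
  jaw: -1

```text
time: 27.25
tool_pos: [0.512, 0.016, 0.2157]
tool_rot: [3.141, 0.0, 1.571]
contact_force: [0.0, 0.4, -0.1]
opening: 0.037
grip_force: 15.0
```

Emit:
arm_command:
  xyz:
    - [0,0,8]
    - [0,0,20]
    - [0,0,25]
    - [0,0,7]
    - [1,10,0]
    - [2,20,0]
    - [2,25,0]
    - [1,17,0]
    - [0,7,0]
    - [0,0,0]
    - [0,0,-10]
    - [0,0,-20]
    - [0,0,-15]
    - [0,0,-7]
    - [0,0,-5]
    - [0,0,-3]
    - [0,0,0]
    - [0,0,0]
  spin: [0,0,0,0,0,0,0,0,0,0,0,0,0,0,0,0,0,0]

```text
time: 29.05
tool_pos: [0.5182, 0.0949, 0.2161]
tool_rot: [3.14, -0.0, 1.571]
contact_force: [1.0, 0.2, -1.6]
opening: 0.0371
grip_force: 15.0
```

Emit:
arm_command:
  xyz:
    - [0,0,0]
    - [0,0,0]
    - [0,0,0]
    - [0,0,0]
    - [0,0,0]
    - [0,0,0]
    - [0,0,0]
    - [0,0,20]
    - [0,0,30]
    - [0,0,40]
    - [0,0,30]
    - [0,0,0]
  spin: [0,0,0,0,0,0,0,0,0,0,0,0]
  jaw: 1

```text
time: 30.25
tool_pos: [0.5189, 0.0951, 0.3401]
tool_rot: [3.133, -0.0, 1.571]
contact_force: [-0.2, 0.5, 0.4]
opening: 0.0919
grip_force: 0.0
```

```bash
python3 chk.py
```

```text
side
[326. 177.] 71 med [519.  90.  94.] mid [519.  92.  92.] ext [20. 17. 12.]
[325. 212.] 92 med [503. -64.  95.] mid [503. -61.  92.] ext [19. 17. 11.]
[325. 234.] 115 med [ 497. -142.   95.] mid [ 497. -138.   92.] ext [20. 17. 11.]
small
[325. 191.] 117 med [517.  81.  64.] mid [518.  85.  63.] ext [36. 18. 16.]
[325. 227.] 102 med [502. -73.  66.] mid [503. -71.  64.] ext [35. 15. 15.]
[325. 251.] 166 med [ 495. -151.   63.] mid [ 496. -146.   64.] ext [36. 18. 15.]
scene
[300. 180.] 78 med [516.  94.  93.] mid [517.  94.  91.] ext [19. 18.  8.]
[361. 220.] 95 med [500. -60.  93.] mid [501. -60.  91.] ext [17. 19.  8.]
[397. 242.] 113 med [ 493. -138.   94.] mid [ 494. -138.   91.] ext [18. 18.  9.]
small
[274. 173.] 36 med [524. 170.  62.] mid [526. 172.  61.] ext [12. 11. 13.]
[300. 194.] 105 med [503.  85.  64.] mid [512.  91.  64.] ext [27. 28. 16.]
[359. 234.] 122 med [487. -68.  65.] mid [494. -62.  64.] ext [21. 33. 16.]
[392. 257.] 129 med [ 480. -141.   64.] mid [ 485. -138.   63.] ext [19. 34. 16.]
```

Emit:
arm_command:
  xyz:
    - [-2,-20,0]
    - [-3,-35,0]
    - [-4,-45,0]
    - [-4,-45,0]
    - [-4,-45,0]
    - [-3,-27,0]
    - [-1,-15,0]
    - [0,0,-10]
    - [0,0,-25]
    - [0,0,-30]
    - [0,0,-25]
    - [0,0,-15]
    - [0,0,-10]
    - [0,0,-5]
    - [0,0,0]
    - [0,0,0]
  spin: [0,0,0,0,0,0,0,0,0,0,0,0,0,0,0,0]

```text
time: 31.95
tool_pos: [0.4973, -0.1367, 0.2162]
tool_rot: [3.141, 0.0, 1.571]
contact_force: [0.0, -0.3, 0.2]
opening: 0.0917
grip_force: 0.0
```

Emit:
arm_command:
  xyz:
    - [0,0,0]
    - [0,0,0]
    - [0,0,0]
    - [0,0,0]
    - [0,0,0]
    - [0,0,0]
    - [0,0,0]
    - [0,0,0]
    - [0,0,0]
  spin: [0,0,0,0,0,0,0,0,0]
  jaw: -1

```text
time: 32.85
tool_pos: [0.497, -0.137, 0.2157]
tool_rot: [3.141, 0.0, 1.571]
contact_force: [-0.2, 0.2, -0.8]
opening: 0.036
grip_force: 15.0
```

Emit:
arm_command:
  xyz:
    - [0,0,8]
    - [0,0,20]
    - [0,0,30]
    - [0,0,30]
    - [0,0,22]
    - [1,15,0]
    - [3,30,0]
    - [3,35,0]
    - [3,35,0]
    - [3,25,0]
    - [1,12,0]
    - [0,3,0]
    - [0,0,0]
    - [0,0,0]
  spin: [0,0,0,0,0,0,0,0,0,0,0,0,0,0]

```text
time: 34.25
tool_pos: [0.511, 0.0172, 0.3255]
tool_rot: [-3.141, 0.0, 1.57]
contact_force: [-0.8, -0.7, -0.8]
opening: 0.0366
grip_force: 15.0
```

Emit:
arm_command:
  xyz:
    - [0,0,-15]
    - [0,0,-25]
    - [0,0,-25]
    - [0,0,-20]
    - [0,0,-10]
    - [0,0,-6]
    - [0,0,-5]
    - [0,0,-4]
    - [0,0,0]
    - [0,0,0]
  spin: [0,0,0,0,0,0,0,0,0,0]

```text
time: 35.25
tool_pos: [0.5111, 0.0181, 0.2162]
tool_rot: [3.141, 0.0, 1.571]
contact_force: [-0.4, 1.3, -0.9]
opening: 0.0359
grip_force: 15.0
```

Emit:
arm_command:
  xyz:
    - [0,0,0]
    - [0,0,0]
    - [0,0,0]
    - [0,0,0]
    - [0,0,0]
    - [0,0,0]
    - [0,0,0]
    - [0,0,20]
    - [0,0,30]
    - [0,0,40]
    - [0,0,40]
    - [0,-40,30]
    - [0,-40,0]
    - [0,-40,0]
    - [0,-40,0]
    - [0,0,0]
    - [0,0,0]
  spin: [0,0,0,0,0,0,0,0,0,0,0,0,0,0,0,0,0]
  jaw: 1

```text
time: 36.95
tool_pos: [0.5108, -0.1426, 0.3755]
tool_rot: [-3.141, -0.001, 1.569]
contact_force: [0.0, 0.4, -0.0]
opening: 0.0916
grip_force: 0.0
```

```bash
python3 chk.py; python3 - <<'E'
from h import *
a=read_camera('scene')['img'][130:310,230:450,::-1];b=read_camera('side')['img'][130:310,230:450,::-1]
cv2.imwrite('pics/end.png',cv2.resize(np.hstack([a,b]),(800,327)))
E
```

```text
side
[326. 177.] 70 med [519.  90.  95.] mid [519.  93.  92.] ext [20. 17. 11.]
[325. 193.] 80 med [511.  14.  95.] mid [511.  16.  93.] ext [21. 19. 10.]
[325. 212.] 91 med [503. -64.  95.] mid [503. -61.  92.] ext [19. 17. 11.]
small
[319. 189.] 30 med [503.  87.  65.] mid [505.  90.  64.] ext [11. 17. 16.]
[331. 190.] 28 med [532.  83.  67.] mid [531.  84.  65.] ext [11. 11. 14.]
[324. 207.] 81 med [507.   6.  67.] mid [510.  10.  64.] ext [35. 20. 16.]
[325. 228.] 143 med [502. -75.  64.] mid [503. -71.  64.] ext [35. 15. 16.]
scene
[300. 180.] 79 med [516.  93.  93.] mid [517.  94.  91.] ext [18. 18.  8.]
[329. 200.] 89 med [506.  16.  93.] mid [508.  17.  91.] ext [18. 18.  8.]
[361. 220.] 100 med [500. -60.  94.] mid [501. -60.  91.] ext [19. 18.  8.]
small
[274. 172.] 34 med [525. 171.  62.] mid [526. 172.  61.] ext [12.  9. 12.]
[300. 194.] 109 med [503.  85.  64.] mid [512.  91.  64.] ext [27. 28. 16.]
[328. 213.] 107 med [495.   9.  64.] mid [501.  15.  63.] ext [21. 32. 15.]
[359. 234.] 118 med [487. -67.  64.] mid [493. -62.  64.] ext [20. 32. 16.]
```

View pics/end.png

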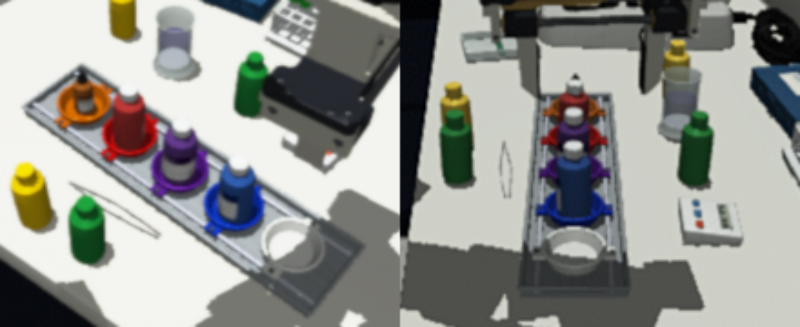

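The final view shows amber (83,95), red (128,125), purple (180,160) and blue (237,195) upright in their own cups. The white cup (292,245) is empty and the jar (175,45) has not moved.

```bash
python3 -c "
from cell import *
print(hand_in())"
```

```text
the job is handed in; nothing more can be done
None
```

The job is handed in at about 37 s of the 109 s allowed: in the last pictures all four bottles stand upright in the cups of their own colour, the white cup is empty and the jar was not touched; the hand-in returned no verdict.

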